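# Make up two optics kits

### The arm

A 6-joint arm with a two-finger parallel gripper is mounted at the origin on the work surface. World frame = base frame: x ahead of the robot, y to its left, z up, the work surface at z = 0. Lengths are in m, angles in rad, forces in N, time in s.
With the tool pointing down it reaches from about 0.2 to 0.875 m from the base axis. Payload 3.4 kg.
Tool frame: the origin (TCP) lies midway between the tips of the shut fingers; the grasp point (between the pads) lies 19 mm behind it; z points along the fingers, y is the line along which they close (so a half turn about z gives the same grasp; the last joint's range is limited). The gripper opens to 94 mm and grips with 3 to 60 N. Pads are 16 mm wide; open, the fingers measure 119 mm over their backs; the gripper's body (75 mm by 177 mm) begins 78 mm behind the grasp point.
Start: joints at [1.12, 0.276, 1.505, -0, 1.361, -0.121], TCP at [0.186, 0.544, 0.205] pointing down, gripper open.
Joint ranges: [-2.89, 2.89], [-0.75, 2.08], [0.22, 2.7], [-1.18, 4.32], [0.11, 2.71], [-2.7, 2.7]. Speed limits (rad/s): [2.57, 2.57, 3.14, 3.14, 3.14, 3.14].

### API

Orientations are given as a 3x3 rotation matrix whose columns are the frame's x, y, z axes.
In Python, from rig import status, cams, env gives the robot as it stands.
- The arm moves only by the tool drive_tool, never from a script. Its argument "rows" is a list of rows, each a list of 4 numbers: the shift along the world's x, y, z normalised to -1 to 1, where 1 is 0.5 m, then the turn about the world's z normalised to -1 to 1, where 1 is 90 degrees. A call has 1 to 12 rows; each row is the pose to reach, as a shift and turn from the pose commanded when the call began; what a row does not reach only later rows make up. A row lasts 1/10 s, in which the tool goes at most 50 mm and 8.59 degrees, less where a joint would pass 70% of its speed; a pose out of reach is approached as far as the arm can. A call with a number of a shift or a turn outside -1 to 1 is refused whole. A call with a gripper value outside its range is refused whole. "jaw" is the closure in counts, from 0 (fully open) to 255 (shut), set as the call begins (left out, the last holds). The fingers move at their own pace and stop on an object; "grip_force" is the grip in N (left out, the last holds). Time passes only in rows, so rows that repeat a pose let the fingers close. It gives the time, the measured TCP pose, the force, the opening and the grip force at its end, in the units of the state.
- status.get_obs(): the state, without advancing time (a new reading comes with each control period).
- cams.grab_frame(name): name is "scene" or "top" or "wrist"; returns the picture (420x560x3 uint8, red, green, blue); there is no depth.
- cams.camera_model(name): a dict with "fovy" (degrees; the focal length in pixels is half the picture's height over the tangent of half this angle, whatever the lens; pixels are square), "cx", "cy" (the principal point, pixels), "cam_to_world" (4x4, takes a point from camera to world coordinates). Camera axes: x right, y down, z forward; pixel columns grow to the right and rows downward; lengths in m; the calibration is good to about 2 mm. A picture is of the moment at which its call begins: read the wrist's pose just before it. camera_model takes no time and is no camera call; for the wrist camera it gives the pose at the moment of the call.
- env.sign_off(): hands the job in; it is judged then, once.
The state is a dict: "time": time; "joint_positions": joint angles; "joint_vel": joint speeds; "joint_efforts": joint torques, N m; "position": TCP position; "tool_rot": TCP orientation; "contact_force": force on the tool from outside, world axes, zero at the start; "wrist_torque": the same for the moment, N m; "finger_gap": opening from 0.0 (shut) to 1.0 (fully open); "finger_force": force on a finger pad.
Only numpy, scipy, OpenCV 4.12 (cv2) and the standard library are available. Lean on these libraries where they do the work, as an engineer would, in place of code of your own. Each camera call takes 0.05 s, during which the arm holds its last target. There are 200 camera calls.

### The job

Make up the two assembly kits, one part to a compartment, all standing upright: in the three-compartment tray the pedestal post goes next to the lug, the clamp block in the middle and the long lens at the far end; in the two-compartment tray the short wide lens goes next to the lug and the plate mount in the other compartment. Set every part down gently, never drop one, and leave the bottle, the jar and the screwdriver where they are.

Things in the scene. Friction and masses are not known exactly. Their poses are not given: they have to be found in the camera images.
- long_lens_mid (a point): Long slim lens: black cylinder, 34 mm diameter, 64 mm tall, two thin steel bands, glass on top. Origin at its centre, half-way up; z is up. Loose, starts standing on the bench (z = 0), 0.16 kg give or take 40 %.
- short_lens_mid (a point): Short wide lens: black cylinder, 44 mm diameter, 42 mm tall, one aluminium band, larger glass on top. Origin at its centre, half-way up; z is up. Loose, starts standing on the bench (z = 0), 0.13 kg give or take 40 %.
- post_mid (a point): Pedestal post: bare steel, round foot 36 mm diameter and 8 mm thick, column 20 mm diameter on it, 56 mm tall in all. Origin at its centre, half-way up; z is up. Loose, starts standing on the bench (z = 0), 0.15 kg give or take 40 %.
- clamp_mid (a point): Clamp block: plain aluminium block, 42 mm along its x, 30 mm along its y, 44 mm tall, a dark round bore and slot in its top. Origin at its centre, half-way up; z is up. Loose, starts standing on the bench (z = 0), 0.12 kg give or take 40 %.
- mount_mid (a point): Plate mount: aluminium, square foot 42 x 42 mm and 8 mm thick, with one upright plate across its middle (42 mm along its x, 10 mm thick along its y), 54 mm tall in all, a dark disc on either face of the plate. Take it by the plate's 10 mm thickness. Origin at its centre, half-way up; z is up. Loose, starts standing on the bench (z = 0), 0.09 kg give or take 40 %.
- tray3: Three-compartment aluminium kit tray, fixed. Origin: centre of its underside, on the bench; x along the row, z up. Compartments 62 mm square inside; floor 3 mm, walls and dividers 4 mm thick, tops 10 mm above the bench; 70 mm wide. A flat lug (24 x 36 mm, 6 high, dark hole) sticks out at the -x end only. 202 mm long plus lug; centres at x = -66 (post), 0 (clamp), +66 mm (long lens), y = 0.
- tray2: Two-compartment aluminium kit tray, fixed. Origin: centre of its underside, on the bench; x along the row, z up. Compartments 62 mm square inside; floor 3 mm, walls and dividers 4 mm thick, tops 10 mm above the bench; 70 mm wide. A flat lug (24 x 36 mm, 6 high, dark hole) sticks out at the -x end only. 136 mm long plus lug; centres at x = -33 (short lens), +33 mm (plate mount), y = 0.
- bottle: Bystander: white plastic bottle with grey cap, 54 mm diameter, 115 mm tall, standing, loose; origin at the centre of its underside. Leave alone.
- jar: Bystander: pale translucent jar with white cap, 64 mm diameter, 65 mm tall, standing, loose; origin at the centre of its underside. Leave alone.
- driver: Bystander: screwdriver, about 200 mm long, with grey handle 26 mm thick, lying along its x axis, loose; origin under the middle of it. Leave alone.
Not all that is in view belongs to the job. What is shaped like the part that bears long_lens_mid but red is not meant. Leave any purple look-alike of the part that bears short_lens_mid alone.

How it is judged:
At the end, for the whole second after the job is handed in: Each part stands in its own compartment: centre within 18 mm of the compartment's centre along and across the tray, foot on the floor (within 4 mm), tilt under 0.1 rad, at rest (under 0.01 m/s); bottle, jar and screwdriver within 30 mm of where they began (x of long_lens_mid in the frame of tray3 between 0.048 and 0.084 m and y of long_lens_mid in the frame of tray3 between -0.018 and 0.018 m and z of long_lens_mid in the frame of tray3 between 0.031 and 0.039 m and angle between each of long_lens_mid, clamp_mid, post_mid, short_lens_mid, mount_mid's own z axis and vertical below 0.1 rad and linear speed of each of long_lens, clamp, post, short_lens, mount below 0.01 m/s and x of clamp_mid in the frame of tray3 between -0.018 and 0.018 m and y of clamp_mid in the frame of tray3 between -0.018 and 0.018 m and z of clamp_mid in the frame of tray3 between 0.021 and 0.029 m and x of post_mid in the frame of tray3 between -0.084 and -0.048 m and y of post_mid in the frame of tray3 between -0.018 and 0.018 m and z of post_mid in the frame of tray3 between 0.027 and 0.035 m and x of short_lens_mid in the frame of tray2 between -0.051 and -0.015 m and y of short_lens_mid in the frame of tray2 between -0.018 and 0.018 m and z of short_lens_mid in the frame of tray2 between 0.02 and 0.028 m and x of mount_mid in the frame of tray2 between 0.015 and 0.051 m and y of mount_mid in the frame of tray2 between -0.018 and 0.018 m and z of mount_mid in the frame of tray2 between 0.026 and 0.034 m and distance of each of bottle, jar, driver from where it was at the start of the episode below 0.03 m); the robot touches nothing.
It fails at once if a part is dropped or thrown: it moves faster than 0.6 m/s (a fall of 18 mm) while the fingers do not hold it ((linear speed of long_lens above 0.6 m/s and contact force between long_lens and the fingers below 0.05 N) or (linear speed of clamp above 0.6 m/s and contact force between clamp and the fingers below 0.05 N) or (linear speed of post above 0.6 m/s and contact force between post and the fingers below 0.05 N) or (linear speed of short_lens above 0.6 m/s and contact force between short_lens and the fingers below 0.05 N) or (linear speed of mount above 0.6 m/s and contact force between mount and the fingers below 0.05 N)).
It fails at once if the bottle, jar or screwdriver is moved by more than 30 mm (distance of any of bottle, jar, driver from where it was at the start of the episode above 0.03 m).
It also fails if it takes over 120 s, if anything falls off the work surface, if the arm or the gripper's body presses on something with over 40 N, if the wrist force passes 120 N, or if a joint passes its speed limit or range.

## Working session

There is one attempt and no reset: what is moved stays moved. The work goes in short steps, Python scripts to look and compute and a tool call to move; the robot and the scene stay as the last step left them, time stands still between calls to the robot, and variables do not carry over. Pictures are saved under pics/ and viewed, at most 14 in all, crops included, and the job is handed in when it is done.

Besides the shell and the picture viewer there is one more tool, called after "Call:" by a JSON object that holds its "api" and its "payload", one argument or row to a line. drive_tool: Moves the arm, as the interface text tells. Its arguments: {"type":"object","properties":{"rows":{"type":"array","items":{"type":"array","items":{"type":"number","minimum":-1,"maximum":1}}},"jaw":{"type":"number"},"grip_force":{"type":"number"}},"required":["rows"]}

```bash
mkdir -p pics
cat > h.py <<'E'
import numpy as np, cv2
from rig import status, cams, env
def save(name,f):
    im=cams.grab_frame(name); cv2.imwrite('pics/'+f,im[:,:,::-1]); return im
def ray(m,u,v):
    f=210/np.tan(np.radians(m['fovy'])/2); T=np.array(m['cam_to_world'])
    d=T[:3,:3]@np.array([(u-m['cx'])/f,(v-m['cy'])/f,1]); return T[:3,3],d
def onz(m,u,v,z):
    o,d=ray(m,u,v); return (o+d*(z-o[2])/d[2]).round(4)
def proj(m,p):
    f=210/np.tan(np.radians(m['fovy'])/2); T=np.array(m['cam_to_world'])
    c=T[:3,:3].T@(np.array(p)-T[:3,3]); return (c[:2]/c[2]*f+[m['cx'],m['cy']]).round(1)
E
python3 - <<'E'
from h import *
for n in ['scene','top','wrist']:
    save(n,n+'0.png'); m=cams.camera_model(n); print(n,m['fovy'],m['cx'],m['cy'],np.round(m['cam_to_world'],3).tolist())
print(status.get_obs())
E
```

```text
scene 54.93428581347601 277.09841923362484 203.48838559100224 [[-0.725, 0.566, -0.391, 0.867], [0.688, 0.607, -0.397, 0.288], [0.013, -0.558, -0.83, 0.674], [0.0, 0.0, 0.0, 1.0]]
top 53.10830146024331 281.3550704464165 214.01191711502003 [[-0.013, -0.999, 0.039, 0.54], [-0.999, 0.011, -0.044, 0.012], [0.044, -0.039, -0.998, 0.793], [0.0, 0.0, 0.0, 1.0]]
wrist 61.27831040405613 279.6150003790754 208.81621626042562 [[0.323, 0.907, 0.27, 0.108], [0.947, -0.309, -0.094, 0.571], [-0.002, 0.285, -0.958, 0.385], [0.0, 0.0, 0.0, 1.0]]
{'time': 0.15, 'joint_positions': array([ 1.12000044e+00,  2.76447018e-01,  1.50579793e+00, -1.66367949e-05,
        1.36069966e+00, -1.20998034e-01]), 'joint_vel': array([-0.00076218, -0.00323028, -0.0039902 , -0.00151403, -0.00102596,
        0.00074985]), 'joint_efforts': array([ 1.79753482e-03, -4.04926550e+01, -2.37433147e+01,  7.03501585e-02,
        3.15302052e-02, -8.73859653e-05]), 'position': array([0.18604605, 0.54363913, 0.20482269]), 'tool_rot': array([[-9.46108913e-01,  3.23848105e-01, -5.74374930e-04],
       [ 3.23848581e-01,  9.46108132e-01, -1.22398019e-03],
       [ 1.47037127e-04, -1.34402907e-03, -9.99999086e-01]]), 'contact_force': array([-0.5559182 , -0.38802636, -0.29445531]), 'wrist_torque': array([-0.02037058,  0.00724473,  0.0163815 ]), 'finger_force': 0.0, 'finger_gap': 0.996262186955464}
```

View pics/top0.png

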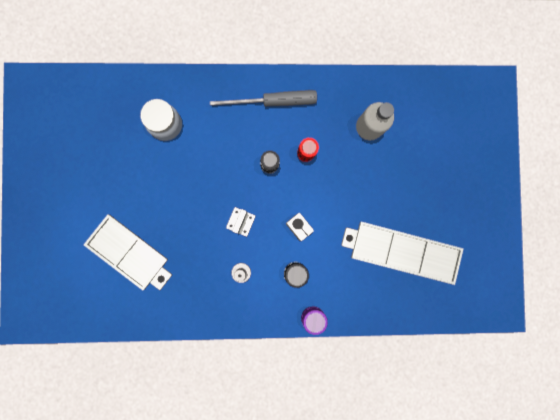

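View pics/scene0.png

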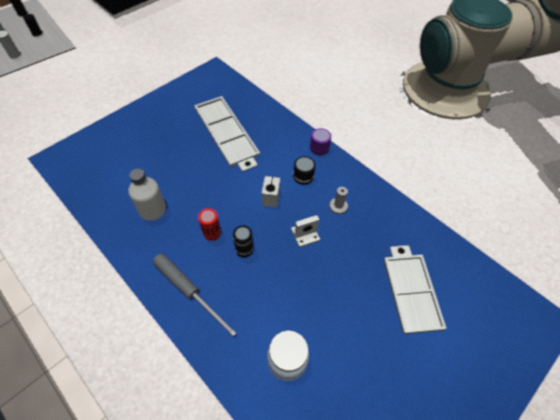

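Top view: the black long lens is at (270,161), and its red look-alike at (308,150) is not meant. The black short lens is at (296,275), and the purple one at (315,321) is not meant. The mount is at (240,222), the clamp at (300,226) and the post at (241,272). Tray2 is on the left with its lug at (161,278), and tray3 is on the right with its lug at (349,238). I'll confirm with an enlarged crop and contours.

Run:
```python
from h import *
im=cv2.imread('pics/top0.png'); m=cams.camera_model('top')
hsv=cv2.cvtColor(im,cv2.COLOR_BGR2HSV)
blue=cv2.inRange(hsv,(100,120,40),(118,255,255))
nb=255-blue
cs,_=cv2.findContours(nb,cv2.RETR_CCOMP,cv2.CHAIN_APPROX_NONE)
for c in cs:
    a=cv2.contourArea(c)
    x,y,w,h=cv2.boundingRect(c)
    if 120<a<9000 and y>70 and w<300:
        r=cv2.minAreaRect(c); print(np.round(r[0],1),np.round(r[1],1),round(r[2],1),a,onz(m,*r[0],0.01))
crop=cv2.resize(im[130:340,220:340],None,fx=2.8,fy=2.8,interpolation=cv2.INTER_CUBIC)
cr2=cv2.resize(im[205:300,75:175],None,fx=2.8,fy=2.8,interpolation=cv2.INTER_CUBIC)
cr3=cv2.resize(im[205:300,335:470],None,fx=2.8,fy=2.8,interpolation=cv2.INTER_CUBIC)
out=np.zeros((588,336+378+10,3),np.uint8);out[:,:336]=crop;out[:266,346:346+280]=cr2;out[300:566,346:346+378]=cr3
cv2.imwrite('pics/crop.png',out)
```

```text
[313.8 320.2] [28.3 24.7] 45.0 547.5 [ 0.3723 -0.0802  0.01  ]
[240.5 272.5] [19. 19.] 90.0 299.0 [0.4628 0.0545 0.01  ]
[295.5 274.5] [25.5 22.6] 45.0 454.5 [ 0.4574 -0.0474  0.01  ]
[401.1 251.2] [120.7  38.9] 14.6 4278.5 [ 0.4976 -0.2475  0.01  ]
[130.2 255.7] [89.6 40.8] 37.4 3285.0 [0.497  0.2555 0.01  ]
[299.6 226.5] [25.  18.4] 51.3 425.0 [ 0.5465 -0.0564  0.01  ]
[240.2 221.5] [23.6 25.1] 23.2 529.5 [0.5572 0.0541 0.01  ]
[269.5 162. ] [22. 19.] 90.0 326.0 [ 0.668  -0.0016  0.01  ]
[307.5 149.5] [20.1 26.4] 26.6 405.5 [ 0.6913 -0.0734  0.01  ]
[375.5 120. ] [30.4 44.5] 45.0 1043.0 [ 0.7472 -0.2042  0.01  ]
[160.8 119.3] [45.3 34.6] 45.0 1263.5 [0.7492 0.1997 0.01  ]
[263.1  99.5] [ 14.3 106.5] 86.6 872.0 [0.7864 0.0091 0.01  ]
```

View pics/crop.png

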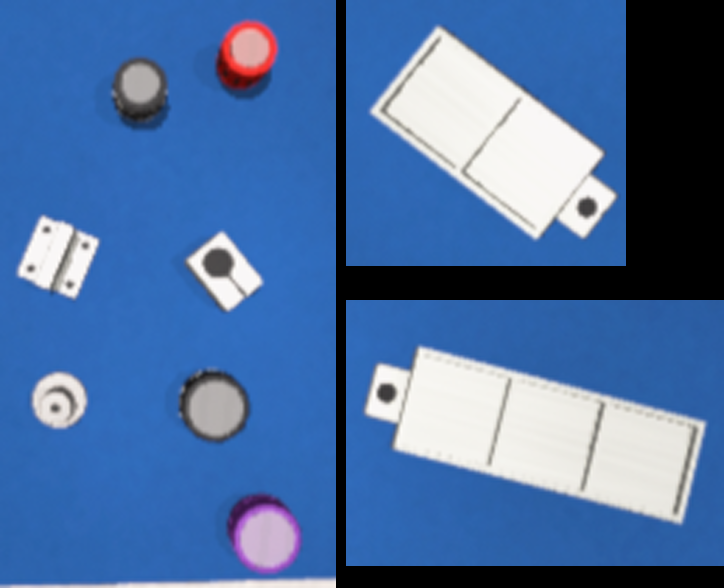

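The crop confirms all of them: only the black lenses are free of colour, and both lugs are clear. Next I work out the poses from corners and top centres.

Run:
```python
from h import *
m=cams.camera_model('top')
A=lambda x,y:(220+x/2.8,130+y/2.8)
def W(px,z): return onz(m,*px,z)
for n,P,o in [('tray2',[(604,152),(437,26),(372,111),(537,239)],(75,205,346,0)),('tray3',[(419,346),(705,422),(682,523),(394,450)],(335,205,346,300))]:
    c=np.array([W((o[0]+(x-o[2])/2.8,o[1]+(y-o[3])/2.8),.01) for x,y in P])
    ctr=c.mean(0); ax=(c[1]+c[2]-c[0]-c[3])/2; L=np.linalg.norm(ax)
    w=np.linalg.norm((c[0]+c[1]-c[2]-c[3])/2)
    print(n,ctr.round(4),'L',L.round(4),'w',w.round(4),'ang',np.degrees(np.arctan2(ax[1],ax[0])).round(1))
    for k in ([-33,33] if n=='tray2' else [-66,0,66]): print('  ',k,(ctr+ax/L*k/1000)[:2].round(4))
for n,x,y,z in [('long top',141,85,.064),('short top',215,407,.042),('post top',56,407,.056),('post foot',60,400,.004),('mount',58,257,.008),('clamp top',225,271,.044)]:
    print(n,W(A(x,y),z))
a=W(A(47,230),.008)-W(A(30,268),.008)+W(A(85,245),.008)-W(A(70,285),.008);print('mount plate dir',np.degrees(np.arctan2(a[1],a[0])))
a=W(A(263,281),.044)-W(A(222,231),.044)+W(A(228,311),.044)-W(A(187,264),.044);print('clamp long dir',np.degrees(np.arctan2(a[1],a[0])))
mw=cams.camera_model('wrist');T=np.array(mw['cam_to_world']);s=status.get_obs()
print('cam in tool',(s['tool_rot'].T@(T[:3,3]-s['position'])).round(3),(s['tool_rot'].T@T[:3,:3]).round(3).tolist())
# bystander tops
for n,u,v,z in [('bottlecap',385,111,.115),('jar',157,116,.065)]: print(n,W((u,v),z))
ms=cams.camera_model('scene'); print('scene long top',onz(ms,243,234,.064),'short',onz(ms,304,163,.042),'post',onz(ms,342,190,.056))
```

```text
tray2 [0.5036 0.2638 0.01  ] L 0.1363 w 0.0698 ang 51.7
   -33 [0.4831 0.2379]
   33 [0.5241 0.2897]
tray3 [ 0.4934 -0.2607  0.01  ] L 0.2018 w 0.0709 ang -105.2
   -66 [ 0.5107 -0.197 ]
   0 [ 0.4934 -0.2607]
   66 [ 0.476  -0.3244]
long top [ 0.6621 -0.0022  0.064 ]
short top [ 0.4592 -0.0473  0.042 ]
post top [0.4624 0.0529 0.056 ]
post foot [0.4616 0.0531 0.004 ]
mount [0.5567 0.0533 0.008 ]
clamp top [ 0.5457 -0.0548  0.044 ]
mount plate dir -22.84857365840139
clamp long dir -140.4569195840634
cam in tool [ 0.083  0.    -0.18 ] [[0.001, -0.958, -0.286], [1.0, 0.001, -0.0], [0.001, -0.286, 0.958]]
bottlecap [ 0.7344 -0.1914  0.115 ]
jar [0.7402 0.1929 0.065 ]
scene long top [0.6663 0.0017 0.064 ] short [ 0.4614 -0.0492  0.042 ] post [0.4648 0.0534 0.056 ]
```

View pics/wrist0.png

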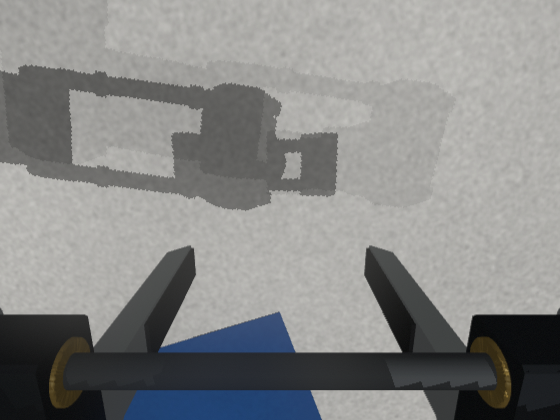

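The sizes match (136 and 202 mm) and the two views agree. The wrist view shows only empty floor and the mat corner near (280,315). The mount goes first.

Call:
{"api": "drive_tool", "payload": {
  "rows": [
    [0.742,-0.981,-0.17,-0.043],
    [0.742,-0.981,-0.17,-0.043],
    [0.742,-0.981,-0.17,-0.043],
    [0.742,-0.981,-0.17,-0.043],
    [0.742,-0.981,-0.17,-0.043],
    [0.742,-0.981,-0.17,-0.043],
    [0.742,-0.981,-0.17,-0.043],
    [0.742,-0.981,-0.17,-0.043],
    [0.742,-0.981,-0.17,-0.043],
    [0.742,-0.981,-0.17,-0.043],
    [0.742,-0.981,-0.17,-0.043],
    [0.742,-0.981,-0.17,-0.043]
  ],
  "jaw": 90,
  "grip_force": 20
}}

```text
time: 1.35
position: [0.5456, 0.0682, 0.1229]
tool_rot: [[-0.922, 0.387, -0.0], [0.387, 0.922, 0.0], [0.0, 0.0, -1.0]]
contact_force: [0.3, 0.8, -0.4]
finger_gap: 0.647
finger_force: 0.0
```

Call:
{"api": "drive_tool", "payload": {
  "rows": [
    [0,0,0,0],
    [0,0,0,0]
  ]
}}

```text
time: 1.55
position: [0.5446, 0.0692, 0.1226]
tool_rot: [[-0.921, 0.389, -0.002], [0.389, 0.921, 0.001], [0.002, -0.0, -1.0]]
contact_force: [-0.4, 0.2, -0.1]
finger_gap: 0.649
finger_force: 0.0
```

Run:
```python
from h import *
s=status.get_obs(); print(s['position'])
m=cams.camera_model('wrist'); save('wrist','w1.png')
print(proj(m,[0.5567,0.0533,0.054]),proj(m,s['position']))
```

```text
[0.54461074 0.06917638 0.12256665]
[265.8 242.2] [278.7 259.4]
```

View pics/w1.png

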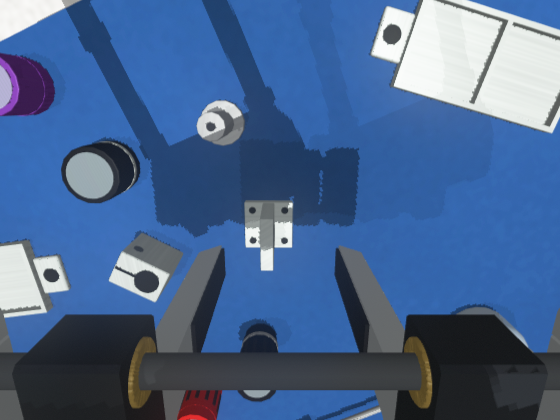

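The wrist view shows the mount's foot holes around (269,225), with the plate vertical in the image, so it lines up with the jaws. I'll refine from these pixels.

Run:
```python
from h import *
m=cams.camera_model('wrist')
print('mount',onz(m,269.5,225.5,.008),'plate top centre', onz(m,266.5,238,.054))
print('post',onz(m,210,127,.056),'short',onz(m,92,175,.042),'clamp bore',onz(m,147,281,.044))
h=[onz(m,*p,.008) for p in [(252,210),(289,210),(252,241),(284,241)]]; a=h[1]-h[0]+h[3]-h[2]; print(np.degrees(np.arctan2(a[1],a[0])))
print(onz(m,391,33,.006)) # lug hole tray2
```

```text
mount [0.5593 0.0546 0.008 ] plate top centre [0.5533 0.0561 0.054 ]
post [0.4636 0.053  0.056 ] short [ 0.4608 -0.0465  0.042 ] clamp bore [ 0.5535 -0.05    0.044 ]
67.32204049188024
[0.453  0.2009 0.006 ]
```

Call:
{"api": "drive_tool", "payload": {
  "rows": [
    [0.025,-0.029,0,0],
    [0.025,-0.029,-0.07,0],
    [0.025,-0.029,-0.14,0],
    [0.025,-0.029,-0.19,0],
    [0.025,-0.029,-0.208,0],
    [0.025,-0.029,-0.208,0]
  ]
}}

```text
time: 2.2
position: [0.5567, 0.056, 0.0186]
tool_rot: [[-0.923, 0.386, -0.002], [0.386, 0.923, -0.0], [0.002, -0.001, -1.0]]
contact_force: [-0.6, 0.1, 1.4]
finger_gap: 0.648
finger_force: 0.0
```

Call:
{"api": "drive_tool", "payload": {
  "rows": [
    [0,0,0,0],
    [0,0,0,0],
    [0,0,0,0],
    [0,0,0,0],
    [0,0,0,0],
    [0,0,0,0]
  ],
  "jaw": 255
}}

```text
time: 2.8
position: [0.5574, 0.0555, 0.0196]
tool_rot: [[-0.922, 0.387, 0.0], [0.387, 0.922, 0.0], [-0.0, 0.0, -1.0]]
contact_force: [-0.3, -0.4, -0.1]
finger_gap: 0.172
finger_force: 0.0
```

Call:
{"api": "drive_tool", "payload": {
  "rows": [
    [0,0,0,0],
    [0,0,0,0],
    [0,0,0,0]
  ]
}}

```text
time: 3.1
position: [0.5572, 0.0553, 0.0194]
tool_rot: [[-0.922, 0.387, -0.0], [0.387, 0.922, -0.0], [-0.0, -0.0, -1.0]]
contact_force: [0.0, -1.3, 2.1]
finger_gap: 0.104
finger_force: 20.0
```

Call:
{"api": "drive_tool", "payload": {
  "rows": [
    [0,0,0.05,0],
    [0,0,0.12,0.05],
    [-0.066,0.469,0.12,0.828],
    [-0.066,0.469,0.12,0.828],
    [-0.066,0.469,0.12,0.828],
    [-0.066,0.469,0.12,0.828],
    [-0.066,0.469,0.12,0.828],
    [-0.066,0.469,0.12,0.828],
    [-0.066,0.469,0.12,0.828],
    [-0.066,0.469,0.12,0.828],
    [-0.066,0.469,0.12,0.828],
    [-0.066,0.469,0.12,0.828]
  ]
}}

```text
time: 4.3
position: [0.524, 0.29, 0.079]
tool_rot: [[-0.621, -0.784, -0.001], [-0.784, 0.621, 0.0], [0.0, 0.001, -1.0]]
contact_force: [-0.0, 0.6, -1.4]
finger_gap: 0.11
finger_force: 20.0
```

Call:
{"api": "drive_tool", "payload": {
  "rows": [
    [0,0,0,0],
    [0,0,0,0]
  ]
}}

```text
time: 4.5
position: [0.5242, 0.2899, 0.0793]
tool_rot: [[-0.62, -0.784, -0.0], [-0.784, 0.62, 0.0], [0.0, 0.0, -1.0]]
contact_force: [-0.2, -0.3, -0.9]
finger_gap: 0.104
finger_force: 20.0
```

Run:
```python
from h import *
s=status.get_obs(); print(s['position'],s['joint_positions'].round(2))
m=cams.camera_model('wrist'); save('wrist','w2.png')
print(proj(m,[.5241,.2897,.003]),proj(m,s['position']))
```

```text
[0.52423952 0.28989041 0.07926001] [ 0.39  0.4   1.64  0.    1.1  -2.08]
[280.2 216.8] [280.5 259.5]
```

View pics/w2.png

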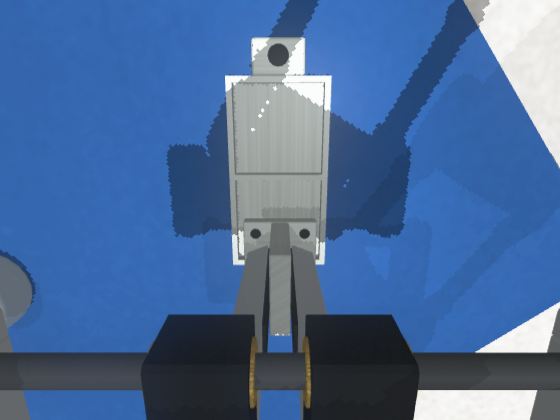

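The tray lies square under the gripper, its floor centre near (280,217), and the held mount is aligned with it. Lowering.

Call:
{"api": "drive_tool", "payload": {
  "rows": [
    [0,0,-0.05,0],
    [0,0,-0.09,0],
    [0,0,-0.105,0],
    [0,0,-0.11,0],
    [0,0,-0.1135,0],
    [0,0,-0.1135,0],
    [0,0,-0.1135,0]
  ]
}}

```text
time: 5.25
position: [0.5249, 0.2903, 0.0234]
tool_rot: [[-0.619, -0.785, 0.001], [-0.785, 0.619, 0.001], [-0.001, -0.001, -1.0]]
contact_force: [0.2, -0.0, -0.8]
finger_gap: 0.107
finger_force: 20.0
```

Call:
{"api": "drive_tool", "payload": {
  "rows": [
    [0,0,0,0],
    [0,0,0,0],
    [0,0,0,0],
    [0,0,0,0],
    [0,0,0,0]
  ],
  "jaw": 150
}}

```text
time: 5.75
position: [0.5243, 0.29, 0.0227]
tool_rot: [[-0.619, -0.785, 0.0], [-0.785, 0.619, 0.0], [-0.0, 0.0, -1.0]]
contact_force: [-0.9, -0.0, 0.1]
finger_gap: 0.407
finger_force: 0.0
```

Call:
{"api": "drive_tool", "payload": {
  "rows": [
    [0,0,0.08,0],
    [0,0,0.16,0],
    [-0.128,-0.674,0.16,-0.463],
    [-0.128,-0.674,0.16,-0.463],
    [-0.128,-0.674,0.16,-0.463],
    [-0.128,-0.674,0.16,-0.463],
    [-0.128,-0.674,0.16,-0.463],
    [-0.128,-0.674,0.16,-0.463],
    [-0.128,-0.674,0.16,-0.463],
    [-0.128,-0.674,0.16,-0.463],
    [-0.128,-0.674,0.16,-0.463],
    [-0.128,-0.674,0.16,-0.463]
  ]
}}

```text
time: 6.95
position: [0.4604, -0.0461, 0.1026]
tool_rot: [[-0.984, -0.176, 0.0], [-0.176, 0.984, 0.001], [-0.0, 0.001, -1.0]]
contact_force: [0.0, 0.6, -0.4]
finger_gap: 0.408
finger_force: 0.0
```

Call:
{"api": "drive_tool", "payload": {
  "rows": [
    [0,0,0,0],
    [0,0,0,0],
    [0,0,0,0]
  ],
  "jaw": 55
}}

```text
time: 7.25
position: [0.4604, -0.046, 0.1025]
tool_rot: [[-0.984, -0.177, -0.0], [-0.177, 0.984, 0.0], [0.0, 0.0, -1.0]]
contact_force: [0.2, -0.0, 1.0]
finger_gap: 0.629
finger_force: 0.0
```

Run:
```python
from h import *
s=status.get_obs(); print(s['position'],s['joint_positions'].round(2),s['finger_gap'])
m=cams.camera_model('wrist'); save('wrist','w3.png')
print(proj(m,[.4602,-.0468,.042]),proj(m,s['position']))
```

```text
[ 0.46039411 -0.04603018  0.10253005] [-0.25  0.2   1.9   0.    1.05 -2.  ] 0.6287763980497801
[278.5 223.2] [279.5 259.2]
```

View pics/w3.png

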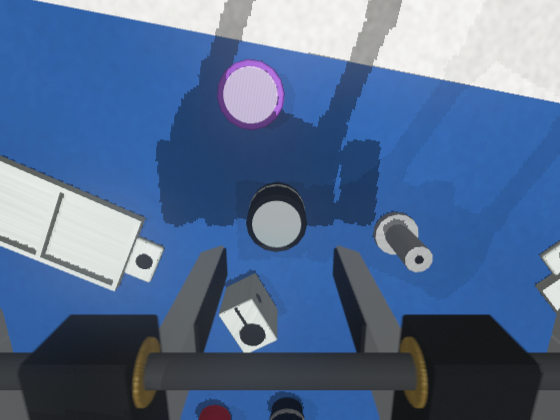

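The black lens top at (276,221) is within 1 mm of the prediction; the purple one at (251,93) is well clear. Descending.

Call:
{"api": "drive_tool", "payload": {
  "rows": [
    [0,0,-0.06,0],
    [0,0,-0.12,0],
    [0,0,-0.16,0],
    [0,0,-0.177,0],
    [0,0,-0.177,0]
  ]
}}

```text
time: 7.8
position: [0.4596, -0.0466, 0.0132]
tool_rot: [[-0.984, -0.176, -0.002], [-0.176, 0.984, 0.001], [0.002, 0.001, -1.0]]
contact_force: [0.7, -0.4, 0.4]
finger_gap: 0.782
finger_force: 0.0
```

Call:
{"api": "drive_tool", "payload": {
  "rows": [
    [0,0,0,0],
    [0,0,0,0],
    [0,0,0,0],
    [0,0,0,0],
    [0,0,0,0],
    [0,0,0,0],
    [0,0,0,0]
  ],
  "jaw": 255
}}

```text
time: 8.5
position: [0.4609, -0.0473, 0.0148]
tool_rot: [[-0.985, -0.175, 0.001], [-0.175, 0.985, -0.0], [-0.001, -0.001, -1.0]]
contact_force: [0.3, -0.3, 5.8]
finger_gap: 0.462
finger_force: 20.0
```

Call:
{"api": "drive_tool", "payload": {
  "rows": [
    [0,0,0.05,0],
    [0,0,0.14,0],
    [0,0,0.2,0.05],
    [0.045,0.569,0.2,0.463],
    [0.045,0.569,0.2,0.463],
    [0.045,0.569,0.2,0.463],
    [0.045,0.569,0.2,0.463],
    [0.045,0.569,0.2,0.463],
    [0.045,0.569,0.2,0.463],
    [0.045,0.569,0.2,0.463],
    [0.045,0.569,0.12,0.463],
    [0.045,0.569,0.12,0.463]
  ]
}}

```text
time: 9.7
position: [0.4783, 0.2357, 0.07]
tool_rot: [[-0.619, -0.786, -0.01], [-0.786, 0.619, -0.004], [0.009, 0.006, -1.0]]
contact_force: [-1.7, -0.6, -1.4]
finger_gap: 0.464
finger_force: 20.0
```

Call:
{"api": "drive_tool", "payload": {
  "rows": [
    [0,0,0,0],
    [0,0,0,0]
  ]
}}

```text
time: 9.9
position: [0.4835, 0.237, 0.0751]
tool_rot: [[-0.62, -0.785, 0.001], [-0.785, 0.62, 0.0], [-0.001, -0.001, -1.0]]
contact_force: [-0.1, -0.3, -1.8]
finger_gap: 0.468
finger_force: 20.0
```

Call:
{"api": "drive_tool", "payload": {
  "rows": [
    [0,0,-0.05,0],
    [0,0,-0.09,0],
    [0,0,-0.105,0],
    [0,0,-0.11,0],
    [0,0,-0.1145,0],
    [0,0,-0.1145,0],
    [0,0,-0.1145,0]
  ]
}}

```text
time: 10.6
position: [0.4836, 0.2377, 0.0178]
tool_rot: [[-0.619, -0.785, 0.002], [-0.785, 0.619, 0.001], [-0.002, -0.001, -1.0]]
contact_force: [0.3, -1.6, 0.5]
finger_gap: 0.464
finger_force: 20.0
```

Call:
{"api": "drive_tool", "payload": {
  "rows": [
    [0,0,0,0],
    [0,0,0,0],
    [0,0,0,0],
    [0,0,0,0],
    [0,0,0,0]
  ],
  "jaw": 75
}}

```text
time: 11.1
position: [0.4827, 0.2375, 0.0168]
tool_rot: [[-0.619, -0.785, -0.0], [-0.785, 0.619, 0.0], [0.0, 0.0, -1.0]]
contact_force: [-0.2, 0.1, -0.3]
finger_gap: 0.703
finger_force: 0.0
```

Call:
{"api": "drive_tool", "payload": {
  "rows": [
    [0,0,0.08,0],
    [0,0,0.166,0],
    [-0.04,-0.369,0.166,-0.908],
    [-0.04,-0.369,0.166,-0.908],
    [-0.04,-0.369,0.166,-0.908],
    [-0.04,-0.369,0.166,-0.908],
    [-0.04,-0.369,0.166,-0.908],
    [-0.04,-0.369,0.166,-0.908],
    [-0.04,-0.369,0.166,-0.908],
    [-0.04,-0.369,0.166,-0.908],
    [-0.04,-0.369,0.166,-0.908],
    [-0.04,-0.369,0.166,-0.908]
  ]
}}

```text
time: 12.3
position: [0.4627, 0.053, 0.0998]
tool_rot: [[-0.864, 0.503, -0.0], [0.503, 0.864, 0.0], [0.0, 0.0, -1.0]]
contact_force: [-0.1, 0.2, 0.7]
finger_gap: 0.707
finger_force: 0.0
```

Call:
{"api": "drive_tool", "payload": {
  "rows": [
    [0,0,0,0],
    [0,0,0,0]
  ]
}}

```text
time: 12.5
position: [0.4627, 0.053, 0.0998]
tool_rot: [[-0.867, 0.498, -0.0], [0.498, 0.867, 0.0], [0.0, 0.0, -1.0]]
contact_force: [-0.4, 0.3, -0.3]
finger_gap: 0.706
finger_force: 0.0
```

Run:
```python
from h import *
s=status.get_obs(); print(s['position'],s['joint_positions'].round(2),s['finger_gap'])
m=cams.camera_model('wrist'); save('wrist','w4.png')
print(proj(m,[.463,.0532,.056]),proj(m,s['position']))
```

```text
[0.46270855 0.05302716 0.0998185 ] [-0.04  0.2   1.89  0.    1.05 -1.09] 0.706157094776409
[279.2 232.1] [278.5 259.4]
```

View pics/w4.png

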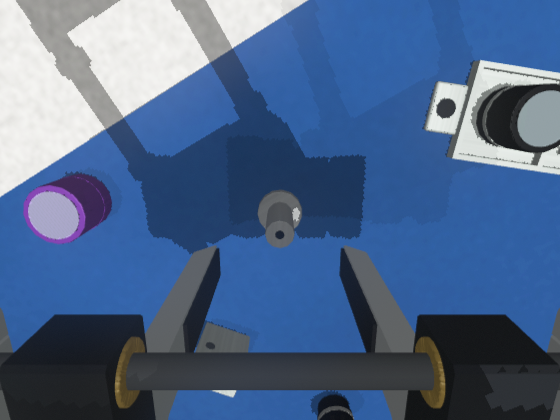

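The post top at (279,234) is centred between the fingers, and the short lens in tray2 is upright at about (510,117). Descending.

Call:
{"api": "drive_tool", "payload": {
  "rows": [
    [0,0,-0.06,0],
    [0,0,-0.12,0],
    [0,0,-0.15,0],
    [0,0,-0.162,0],
    [0,0,-0.162,0]
  ]
}}

```text
time: 13.05
position: [0.4624, 0.053, 0.0183]
tool_rot: [[-0.867, 0.499, -0.001], [0.499, 0.867, 0.0], [0.001, -0.001, -1.0]]
contact_force: [-0.2, -1.2, -0.7]
finger_gap: 0.704
finger_force: 0.0
```

Call:
{"api": "drive_tool", "payload": {
  "rows": [
    [0,0,0,0],
    [0,0,0,0],
    [0,0,0,0],
    [0,0,0,0],
    [0,0,0,0],
    [0,0,0,0],
    [0,0,0,0],
    [0,0,0,0],
    [0,0,0,0]
  ],
  "jaw": 255
}}

```text
time: 13.95
position: [0.4628, 0.053, 0.019]
tool_rot: [[-0.866, 0.499, 0.0], [0.499, 0.866, 0.0], [-0.0, 0.0, -1.0]]
contact_force: [0.4, 0.4, 2.9]
finger_gap: 0.208
finger_force: 20.0
```

Call:
{"api": "drive_tool", "payload": {
  "rows": [
    [0,0,0.06,0],
    [0,0,0.16,0],
    [0.096,-0.5,0.16,-0.837],
    [0.096,-0.5,0.16,-0.837],
    [0.096,-0.5,0.16,-0.837],
    [0.096,-0.5,0.16,-0.837],
    [0.096,-0.5,0.16,-0.837],
    [0.096,-0.5,0.16,-0.837],
    [0.096,-0.5,0.16,-0.837],
    [0.096,-0.5,0.16,-0.837],
    [0.096,-0.5,0.12,-0.837],
    [0.096,-0.5,0.12,-0.837]
  ]
}}

```text
time: 15.15
position: [0.5087, -0.196, 0.0765]
tool_rot: [[0.264, 0.965, -0.005], [0.965, -0.264, 0.003], [0.001, -0.005, -1.0]]
contact_force: [-0.7, 0.8, -0.6]
finger_gap: 0.209
finger_force: 20.0
```

Call:
{"api": "drive_tool", "payload": {
  "rows": [
    [0,0,0,0],
    [0,0,0,0]
  ]
}}

```text
time: 15.35
position: [0.5111, -0.1971, 0.0793]
tool_rot: [[0.262, 0.965, 0.001], [0.965, -0.262, -0.0], [-0.0, 0.001, -1.0]]
contact_force: [0.1, -0.4, -1.1]
finger_gap: 0.21
finger_force: 20.0
```

Run:
```python
from h import *
s=status.get_obs(); print(s['position'],s['joint_positions'].round(2),s['finger_gap'])
m=cams.camera_model('wrist'); save('wrist','w5.png')
print([proj(m,[x,y,.003]).tolist() for x,y in [(.5107,-.197),(.4934,-.2607),(.476,-.3244)]],proj(m,s['position']))
```

```text
[ 0.51107369 -0.19706771  0.07926341] [-0.5   0.34  1.75 -0.    1.05 -0.23] 0.21036685419270515
[[278.0, 218.2], [278.0, 295.3], [277.9, 362.9]] [278.1 261. ]
```

View pics/w5.png

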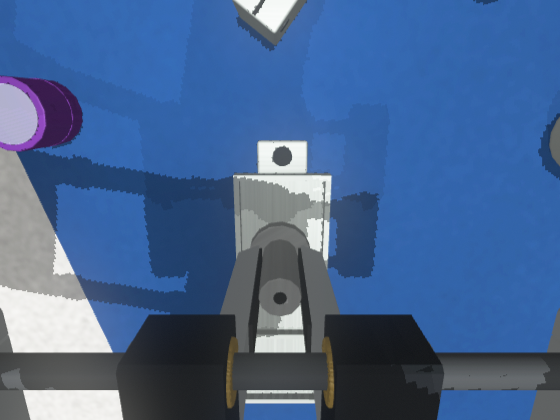

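The tray centreline is at about x=282 px and the tool at 278, so it is within 2 mm. Lowering the post.

Call:
{"api": "drive_tool", "payload": {
  "rows": [
    [0,0,-0.05,0],
    [0,0,-0.09,0],
    [0,0,-0.105,0],
    [0,0,-0.11,0],
    [0,0,-0.1145,0],
    [0,0,-0.1145,0],
    [0,0,-0.1145,0]
  ]
}}

```text
time: 16.1
position: [0.5114, -0.1973, 0.0224]
tool_rot: [[0.264, 0.965, 0.001], [0.965, -0.264, -0.001], [-0.0, 0.002, -1.0]]
contact_force: [0.2, 1.0, -1.0]
finger_gap: 0.209
finger_force: 20.0
```

Call:
{"api": "drive_tool", "payload": {
  "rows": [
    [0,0,0,0],
    [0,0,0,0],
    [0,0,0,0],
    [0,0,0,0],
    [0,0,0,0]
  ],
  "jaw": 110
}}

```text
time: 16.6
position: [0.5108, -0.197, 0.0217]
tool_rot: [[0.264, 0.965, 0.0], [0.965, -0.264, -0.0], [-0.0, 0.0, -1.0]]
contact_force: [-0.3, -0.7, 0.1]
finger_gap: 0.562
finger_force: 0.0
```

Call:
{"api": "drive_tool", "payload": {
  "rows": [
    [0,0,0.08,0],
    [0,0,0.16,0],
    [0.07,0.284,0.16,-0.392],
    [0.07,0.284,0.16,-0.392],
    [0.07,0.284,0.16,-0.392],
    [0.07,0.284,0.16,-0.392],
    [0.07,0.284,0.16,-0.392],
    [0.07,0.284,0.16,-0.392],
    [0.07,0.284,0.16,-0.392]
  ]
}}

```text
time: 17.5
position: [0.5457, -0.055, 0.1015]
tool_rot: [[0.772, 0.636, -0.0], [0.636, -0.772, -0.0], [-0.0, -0.0, -1.0]]
contact_force: [-0.3, 0.1, -0.9]
finger_gap: 0.57
finger_force: 0.0
```

Call:
{"api": "drive_tool", "payload": {
  "rows": [
    [0,0,0,0],
    [0,0,0,0]
  ],
  "jaw": 70
}}

```text
time: 17.7
position: [0.5457, -0.0555, 0.1016]
tool_rot: [[0.773, 0.635, -0.0], [0.635, -0.773, -0.0], [-0.0, 0.0, -1.0]]
contact_force: [-0.6, 0.2, -0.3]
finger_gap: 0.701
finger_force: 0.0
```

Run:
```python
from h import *
s=status.get_obs(); print(s['position'],s['joint_positions'].round(2),s['finger_gap'])
m=cams.camera_model('wrist'); save('wrist','w6.png')
print(proj(m,[.5457,-.0548,.044]),proj(m,s['position']))
```

```text
[ 0.54568401 -0.05545779  0.10156208] [-0.23  0.32  1.72 -0.    1.1   0.66] 0.7006701569647814
[278.2 226.3] [278.7 261.6]
```

View pics/w6.png

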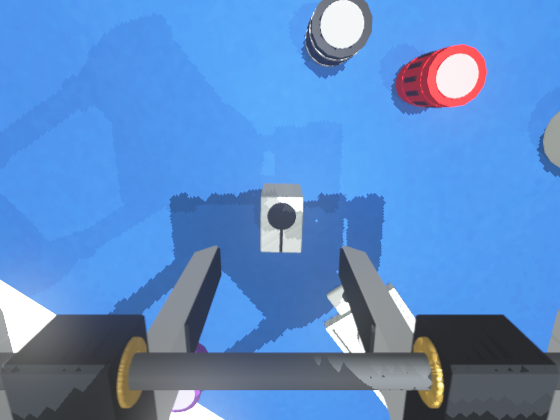

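The clamp top, centred at (282,224), is square to the jaws. Descending.

Call:
{"api": "drive_tool", "payload": {
  "rows": [
    [0,0,-0.06,0],
    [0,0,-0.12,0],
    [0,0,-0.16,0],
    [0,0,-0.173,0],
    [0,0,-0.173,0]
  ]
}}

```text
time: 18.25
position: [0.5452, -0.0551, 0.0144]
tool_rot: [[0.773, 0.635, -0.002], [0.635, -0.773, 0.0], [-0.001, -0.001, -1.0]]
contact_force: [0.5, 0.0, 0.2]
finger_gap: 0.728
finger_force: 0.0
```

Call:
{"api": "drive_tool", "payload": {
  "rows": [
    [0,0,0,0],
    [0,0,0,0],
    [0,0,0,0],
    [0,0,0,0],
    [0,0,0,0],
    [0,0,0,0],
    [0,0,0,0],
    [0,0,0,0]
  ],
  "jaw": 255
}}

```text
time: 19.05
position: [0.5461, -0.0551, 0.0155]
tool_rot: [[0.772, 0.635, 0.001], [0.635, -0.772, -0.0], [0.0, 0.001, -1.0]]
contact_force: [-0.6, 0.3, 3.7]
finger_gap: 0.316
finger_force: 20.0
```

Call:
{"api": "drive_tool", "payload": {
  "rows": [
    [0,0,0.06,0],
    [0,0,0.15,0],
    [0,0,0.2,0.05],
    [-0.105,-0.411,0.2,0.392],
    [-0.105,-0.411,0.2,0.392],
    [-0.105,-0.411,0.2,0.392],
    [-0.105,-0.411,0.2,0.392],
    [-0.105,-0.411,0.2,0.392],
    [-0.105,-0.411,0.2,0.392],
    [-0.105,-0.411,0.12,0.392],
    [-0.105,-0.411,0.12,0.392],
    [-0.105,-0.411,0.12,0.392]
  ]
}}

```text
time: 20.25
position: [0.4927, -0.2589, 0.0745]
tool_rot: [[0.263, 0.965, -0.002], [0.965, -0.263, 0.002], [0.002, -0.003, -1.0]]
contact_force: [0.1, -1.0, -1.9]
finger_gap: 0.316
finger_force: 20.0
```

Call:
{"api": "drive_tool", "payload": {
  "rows": [
    [0,0,0,0],
    [0,0,0,0]
  ]
}}

```text
time: 20.45
position: [0.4944, -0.2604, 0.0765]
tool_rot: [[0.263, 0.965, 0.002], [0.965, -0.263, -0.001], [-0.001, 0.002, -1.0]]
contact_force: [-0.1, 0.1, -1.1]
finger_gap: 0.318
finger_force: 20.0
```

Call:
{"api": "drive_tool", "payload": {
  "rows": [
    [0,0,-0.05,0],
    [0,0,-0.09,0],
    [0,0,-0.105,0],
    [0,0,-0.11,0],
    [0,0,-0.1145,0],
    [0,0,-0.1145,0],
    [0,0,-0.1145,0]
  ]
}}

```text
time: 21.15
position: [0.4938, -0.2608, 0.0187]
tool_rot: [[0.264, 0.965, 0.001], [0.965, -0.264, -0.001], [-0.001, 0.002, -1.0]]
contact_force: [-0.2, 0.7, -0.4]
finger_gap: 0.316
finger_force: 20.0
```

Call:
{"api": "drive_tool", "payload": {
  "rows": [
    [0,0,0,0],
    [0,0,0,0],
    [0,0,0,0],
    [0,0,0,0],
    [0,0,0,0]
  ],
  "jaw": 100
}}

```text
time: 21.65
position: [0.4933, -0.2605, 0.0179]
tool_rot: [[0.264, 0.965, 0.0], [0.965, -0.264, -0.0], [-0.0, 0.0, -1.0]]
contact_force: [0.3, -0.2, -0.0]
finger_gap: 0.606
finger_force: 0.0
```

Call:
{"api": "drive_tool", "payload": {
  "rows": [
    [0,0,0.08,0],
    [0,0,0.16,0],
    [0.01,0.01,0.204,0],
    [0.339,0.519,0.204,0],
    [0.339,0.519,0.204,0],
    [0.339,0.519,0.204,0],
    [0.339,0.519,0.204,0],
    [0.339,0.519,0.204,0],
    [0.339,0.519,0.204,0],
    [0.339,0.519,0.204,0],
    [0.339,0.519,0.204,0],
    [0.339,0.519,0.204,0]
  ]
}}

```text
time: 22.85
position: [0.6619, -0.0018, 0.1195]
tool_rot: [[0.264, 0.965, -0.001], [0.965, -0.264, -0.001], [-0.001, -0.001, -1.0]]
contact_force: [0.1, -0.2, 0.6]
finger_gap: 0.61
finger_force: 0.0
```

Call:
{"api": "drive_tool", "payload": {
  "rows": [
    [0,0,0,0],
    [0,0,0,0]
  ],
  "jaw": 80
}}

```text
time: 23.05
position: [0.6622, -0.0025, 0.1201]
tool_rot: [[0.266, 0.964, -0.0], [0.964, -0.266, -0.0], [-0.0, 0.0, -1.0]]
contact_force: [0.2, -0.1, 0.6]
finger_gap: 0.684
finger_force: 0.0
```

Run:
```python
from h import *
s=status.get_obs(); print(s['position'],s['joint_positions'].round(2),s['finger_gap'])
m=cams.camera_model('wrist'); save('wrist','w7.png')
print(proj(m,[.663,-.001,.064]),proj(m,s['position']))
```

```text
[ 0.66216989 -0.00249166  0.12007824] [-0.11  0.46  1.44 -0.    1.25  0.16] 0.6843383753366706
[279.  224.9] [278.1 261. ]
```

View pics/w7.png

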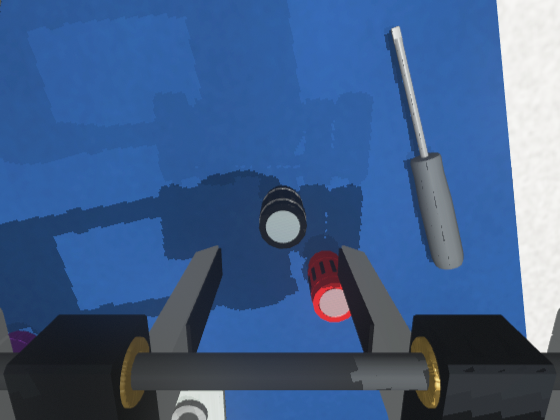

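The black lens top at (283,226) is centred to within 2 mm. The red one at (332,300) is about 70 mm off and clear of the finger. Descending.

Call:
{"api": "drive_tool", "payload": {
  "rows": [
    [0.004,0.002,-0.06,0],
    [0.004,0.002,-0.12,0],
    [0.004,0.002,-0.17,0],
    [0.004,0.002,-0.188,0],
    [0.004,0.002,-0.188,0]
  ]
}}

```text
time: 23.6
position: [0.6637, -0.0005, 0.0246]
tool_rot: [[0.265, 0.964, -0.003], [0.964, -0.265, 0.0], [-0.001, -0.003, -1.0]]
contact_force: [-0.4, 0.3, 0.8]
finger_gap: 0.686
finger_force: 0.0
```

Call:
{"api": "drive_tool", "payload": {
  "rows": [
    [0,0,0,0],
    [0,0,0,0],
    [0,0,0,0],
    [0,0,0,0],
    [0,0,0,0],
    [0,0,0,0],
    [0,0,0,0],
    [0,0,0,0]
  ],
  "jaw": 255
}}

```text
time: 24.4
position: [0.6652, 0.0, 0.0267]
tool_rot: [[0.264, 0.965, 0.001], [0.965, -0.264, -0.0], [0.0, 0.001, -1.0]]
contact_force: [-1.1, 0.8, 5.5]
finger_gap: 0.358
finger_force: 20.0
```

Call:
{"api": "drive_tool", "payload": {
  "rows": [
    [0,0,0.06,0],
    [0,0,0.15,0],
    [0,0,0.2,0],
    [-0.376,-0.648,0.2,0],
    [-0.376,-0.648,0.2,0],
    [-0.376,-0.648,0.2,0],
    [-0.376,-0.648,0.2,0],
    [-0.376,-0.648,0.2,0],
    [-0.376,-0.648,0.2,0],
    [-0.376,-0.648,0.2,0],
    [-0.376,-0.648,0.2,0],
    [-0.376,-0.648,0.2,0]
  ]
}}

```text
time: 25.6
position: [0.4746, -0.3269, 0.125]
tool_rot: [[0.268, 0.963, -0.002], [0.963, -0.268, -0.0], [-0.001, -0.001, -1.0]]
contact_force: [0.0, 0.7, -1.5]
finger_gap: 0.355
finger_force: 20.0
```

Call:
{"api": "drive_tool", "payload": {
  "rows": [
    [0,0,0,0],
    [0,0,0,0]
  ]
}}

```text
time: 25.8
position: [0.4771, -0.3228, 0.1254]
tool_rot: [[0.263, 0.965, -0.0], [0.965, -0.263, 0.001], [0.001, -0.001, -1.0]]
contact_force: [-0.1, 0.9, -1.7]
finger_gap: 0.357
finger_force: 20.0
```

Call:
{"api": "drive_tool", "payload": {
  "rows": [
    [0,-0.002,-0.07,0],
    [0,-0.002,-0.14,0],
    [0,-0.002,-0.175,0],
    [0,-0.002,-0.188,0],
    [0,-0.002,-0.194,0],
    [0,-0.002,-0.194,0],
    [0,-0.002,-0.194,0]
  ]
}}

```text
time: 26.5
position: [0.4781, -0.3249, 0.0298]
tool_rot: [[0.263, 0.965, 0.002], [0.965, -0.263, -0.002], [-0.001, 0.002, -1.0]]
contact_force: [-0.7, -0.4, -1.3]
finger_gap: 0.357
finger_force: 20.0
```

Call:
{"api": "drive_tool", "payload": {
  "rows": [
    [0,0,0,0],
    [0,0,0,0],
    [0,0,0,0],
    [0,0,0,0],
    [0,0,0,0]
  ],
  "jaw": 90
}}

```text
time: 27.0
position: [0.4768, -0.3251, 0.0289]
tool_rot: [[0.264, 0.965, 0.0], [0.965, -0.264, -0.0], [-0.0, 0.0, -1.0]]
contact_force: [-0.7, -0.1, 0.3]
finger_gap: 0.643
finger_force: 0.0
```

Call:
{"api": "drive_tool", "payload": {
  "rows": [
    [0,0,0.08,0],
    [0,0,0.18,0],
    [0,0,0.28,0],
    [-0.4,0.5,0.35,0],
    [-0.4,0.5,0.35,0],
    [-0.4,0.5,0.35,0],
    [-0.4,0.5,0.35,0],
    [-0.4,0.5,0.35,0],
    [-0.4,0.5,0.35,0]
  ]
}}

```text
time: 27.9
position: [0.2889, -0.0907, 0.2015]
tool_rot: [[0.265, 0.964, 0.0], [0.964, -0.265, 0.0], [0.0, 0.0, -1.0]]
contact_force: [0.8, 0.3, 0.3]
finger_gap: 0.649
finger_force: 0.0
```

Run:
```python
from h import *
a=save('top','top1.png'); b=save('scene','scene1.png')
im=cv2.imread('pics/top1.png')
c1=cv2.resize(im[200:300,75:215],None,fx=2.8,fy=2.8,interpolation=3); c2=cv2.resize(im[200:300,335:470],None,fx=2.8,fy=2.8,interpolation=3)
s=cv2.imread('pics/scene1.png'); s1=s[80:360,180:460]
out=np.zeros((570,680,3),np.uint8); out[:280,:392]=c1; out[285:565,:378]=c2; out[:280,395:675]=s1
cv2.imwrite('pics/fin.png',out)
m=cams.camera_model('top')
for n,x,y,z in [('post',.5107,-.197,.059),('clamp',.4934,-.2607,.047),('long',.476,-.3244,.067),('short',.4831,.2379,.045),('mount',.5241,.2897,.057)]:
    p=proj(m,[x,y,z]); print(n,p, ((p-[75,200])*2.8 if y>0 else (p-[335,200])*2.8+[0,285]).round())
# bystander change
old=cv2.imread('pics/top0.png'); d=cv2.absdiff(old,im).max(2)
print('diff bottle/jar/driver regions',[int((d[y0:y1,x0:x1]>60).sum()) for x0,x1,y0,y1 in [(350,400,95,145),(135,190,95,145),(205,325,85,112)]])
```

```text
post [381.8 245.5] [131. 412.]
clamp [415.2 254.4] [225. 437.]
long [455.3 264.4] [337. 465.]
short [134.1 264.7] [165. 181.]
mount [101.4 241.8] [ 74. 117.]
diff bottle/jar/driver regions [0, 0, 0]
```

View pics/fin.png

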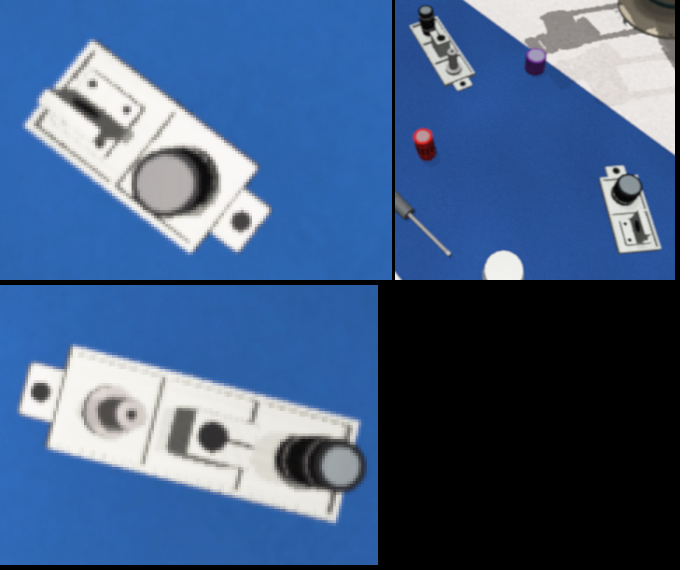

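All five parts stand upright in their own compartments. The tops lie at their predicted pixels: post (131,412), clamp (225,437), long lens (338,465), short lens (165,182) and mount plate about (74,117). The bottle, jar and screwdriver have not moved.

```bash
python3 -c "
from rig import env
print(env.sign_off())"
```

```text
the job is handed in; nothing more can be done
None
```

Both kits are made up and the job is handed in at about 28 s on the robot's clock: the final pictures show all five parts upright in their compartments and the bottle, jar and screwdriver unmoved; sign-off returned no verdict.

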